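Feel the sample wells, then load the test bar

ROBOT

A 6-joint arm with a two-finger parallel gripper is mounted at the origin on the work surface. World frame = base frame: x ahead of the robot, y to its left, z up, the work surface at z = 0. Lengths are in mm, angles in rad, forces in N, time in s.
With the tool pointing down it reaches from about 425 to 925 mm from the base axis. Payload 12.5 kg.
Tool frame: the origin (TCP) lies between the finger pads; the fingertips stand 25 mm ahead of it and the grasp point (between the pads) lies 6 mm ahead of it; z points along the fingers, y is the line along which they close (so a half turn about z gives the same grasp; the last joint's range is limited). The gripper opens to 85 mm and grips with 20 to 120 N. Pads are 22 mm wide; open, the fingers measure 114 mm over their backs; the gripper's body (76 mm by 85 mm) begins 54 mm behind the grasp point. The pads swing forward as they close: fully open they stand 13 mm farther back than shut.
Start: joints at [-1.287, 0.491, 1.559, -0, 1.092, -0.106], TCP at [237.525, -578.121, 256.327] pointing down, gripper open.
Joint ranges: [-3.1, 3.1], [-0.84, 2.19], [0.05, 2.79], [-1.13, 4.28], [0.06, 2.93], [-2.69, 2.69]. Speed limits (rad/s): [2.22, 2.22, 2.79, 3.14, 3.14, 3.14].

INTERFACE

Orientations are given as a 3x3 rotation matrix whose columns are the frame's x, y, z axes.
In Python, from bench import arm, optics, finder gives the robot as it stands. The module is installed in compiled form; this text tells all that it offers.
- The arm moves only by the tool apply_moves, never from a script. Its argument "increments" is one flat list of numbers, 6 for each row, row after row: the shift along the world's x, y, z in units of 40 mm (1.0 is 40 mm), then the turn, a rotation vector about the world's x, y, z in degrees. In form: [tx, ty, tz, ax, ay, az, tx, ty, tz, ax, ay, az, ...]. A call has 1 to 8 rows; each row shifts and turns the commanded pose from where the row before left it; what a row does not reach is not made up. A row lasts 1/12 s, in which the tool goes at most 41.7 mm and 7.16 degrees, less where a joint would pass 70% of its speed; a pose out of reach is approached as far as the arm can. A call is refused whole if a number of a shift passes 1 or a number of a turn 7.16, either way. A call with a gripper value outside its range is refused whole. "fingers" is the finger opening in mm, from 0 to 85.4, set as the call begins (left out, the last holds). The fingers move at their own pace and stop on an object; "grip_force" is the grip in N (left out, the last holds). Time passes only in rows, so rows that do not move let the fingers close. It gives the time, the measured TCP pose, the force, the opening and the grip force at its end, in the units of the state.
- arm.sense(): the state, without advancing time (a new reading comes with each control period).
- optics.read_camera(name): name is "side" or "top" or "wrist"; returns the picture (480x640x3 uint8, red, green, blue); there is no depth.
- optics.calibration(name): a dict with "fov_y" (degrees; the focal length in pixels is half the picture's height over the tangent of half this angle, whatever the lens; pixels are square), "cx", "cy" (the principal point, pixels), "view" (4x4, takes a point from world to camera coordinates). Camera axes: x right, y up, looking along -z (the intrinsics and any distortion apply to the point x, -y, -z); pixel columns grow to the right and rows downward; lengths in mm; the calibration is good to about 2 mm. A picture is of the moment at which its call begins: read the wrist's pose just before it. calibration takes no time and is no camera call; for the wrist camera it gives the pose at the moment of the call.
- arm.finish_job(): hands the job in; it is judged then, once.
Trained networks look in the newest picture that a camera, given by its name, has taken for a name from the list of things; names that differ only in an ending like _2 or _b are one class to them, and where a whole thing is asked for, a point or a joint stands for the part that bears it (a point fixed in the world has none). Each returns a list of dicts, best first, with "score" (0 to 1); they miss things now and then, are a little off and sometimes report something else, mostly with a low value. They report only what shows in the picture. A call takes as long as a camera call. They do not tell look-alikes from the thing itself.
- finder.recognise(camera, query): "position" ([x, y, z] in mm, in world coordinates, good to about 4 mm: the middle of the surface that is visible of it).
- finder.pinpoint(camera, query): "position" ([x, y, z] in mm, in world coordinates, good to about 4 mm: a listed point, or the origin of a listed thing).
The state is a dict: "time": time; "q": joint angles; "dq": joint speeds; "tau": joint torques, N m; "tool_pos": TCP position; "tool_rot": TCP orientation; "contact_force": force on the tool from outside, world axes, zero at the start; "moment": the same for the moment, N m; "finger_gap": finger opening in mm; "grip_force": force on a finger pad.
Only numpy, scipy, OpenCV 4.12 (cv2) and the standard library are available. Lean on these libraries where they do the work, as an engineer would, in place of code of your own. Each camera call takes 0.05 s, during which the arm holds its last target. There are 200 camera calls.

TASK

One of the two wells in the sample fixture still holds a leftover slug, sunk out of easy sight. Take the depth rod out of its stand, feel down into the wells with it to find out which one is empty, and put the rod back in its stand. Then take the long round bar and lower it, without letting it drop, all the way down into the empty well, and leave everything else on the bench where it is.

Things in the scene. Friction and masses are not known exactly. Their poses are not given: they have to be found in the camera images.
- fixture: Fixed aluminium sample fixture: block 110 (x) by 200 (y) by 105 mm high on a thin grey foot plate 140 by 240 mm. Origin: centre of the underside, on the bench; z up. Two vertical round wells, 40 mm in diameter with 3 mm chamfered mouths, open in its top, 90 mm apart along its y. Exactly one holds a leftover slug, not always the same one.
- well_a (a point): Centre of the mouth of the well on the fixture's +y side, in the plane of its top, 105 mm above the bench. Either well, if empty: level bottom (a black 6 mm disc that belongs there) 79 mm below the mouth.
- well_b (a point): Centre of the mouth of the well on the fixture's -y side, in the plane of its top, 105 mm above the bench. Either well, if it holds the leftover (a dark cylinder, 36 mm in diameter, standing in it): the slug's flat top is 42 mm below the mouth.
- stand: Fixed white block 80 by 80 by 70 mm high (thin dark foot 90 by 90 mm) with one vertical blind hole in the middle of its top, 18 mm in diameter with a 4 mm chamfer and 55 mm deep: the depth rod's stand. Origin: centre of the underside, on the bench; z up.
- stand_mouth (a point): Centre of the mouth of the stand's hole, 70 mm above the bench.
- rod: Depth rod, 190 mm long, 0.2 kg, loose, upright in its stand at the start, its tip on the floor of the hole, leaning at most a few degrees. Steel shaft, 14 mm in diameter with a tapered tip; black square handle 24 by 24 mm on top, from 130 to 190 mm above the origin (best grip at 160). Origin: middle of its lower end (tip); z up along the rod, x and y square to the handle's faces.
- bar: The long round bar to load: dark grey cylinder, 36 mm in diameter, 130 mm long, 0.5 to 0.85 kg, standing upright on the bench, foot chamfered 3 mm. Origin: centre of its lower end; z up along it. Fits a well with 2 mm to spare all round. Fully down in the empty well it stands 51 mm out of the fixture; on the leftover it would stand 88 mm out.
- short_bar: Bystander: upright dark grey cylinder of 36 mm diameter, only 85 mm long. Origin: centre of its lower end.
- square_bar: Bystander: upright dark grey square bar 36 by 36 by 130 mm. Origin: centre of its lower end.
- ring_magnet: Bystander: dark ring lying flat, 80 mm outer diameter, 36 mm hole, 25 mm high. Origin: centre of its underside.
- driver: Bystander: screwdriver lying on the bench, 190 mm long. Origin: its underside, near its middle.
- jar: Bystander: closed white jar, 64 mm in diameter, 85 mm high, standing. Origin: centre of its underside.
There are look-alikes about, which are no part of the job. What is shaped like the stand but green is not meant.

How it is judged:
By the outcome, as a careful person would: the job done as asked, in the order asked, and still so for the second after the job is handed in, with the robot touching nothing.
It also fails if it takes over 72 s, if anything falls off the work surface, if the arm or the gripper's body presses on something with over 40 N, if the wrist force passes 120 N, or if a joint passes its speed limit or range.

## Working session

There is one attempt and no reset: what is moved stays moved. The work goes in short steps, Python scripts to look and compute and a tool call to move; the robot and the scene stay as the last step left them, time stands still between calls to the robot, and variables do not carry over. Pictures are saved under pics/ and viewed, at most 13 in all, crops included, and the job is handed in when it is done.

Besides the shell and the picture viewer there is one more tool, called after "Emit:" as name(argument=value, ...) on one line, values as JSON. apply_moves: Moves the arm, as the interface text tells. Its arguments: {"type":"object","properties":{"increments":{"type":"array"},"fingers":{"type":"number"},"grip_force":{"type":"number"}},"required":["increments"]}

```bash
mkdir -p pics; ls; python3 - <<'E'
from bench import arm, optics, finder
import cv2, numpy as np
s=arm.sense(); print(s['time'],s['tool_pos'],s['tool_rot'],s['finger_gap'])
for c in ['side','top']:
    im=optics.read_camera(c); cv2.imwrite(f'pics/{c}0.png',im[:,:,::-1])
    k=optics.calibration(c); print(c,{a:(np.round(b,3).tolist()) for a,b in k.items()})
    for q in ['fixture','well_a','well_b','stand','stand_mouth','rod','bar','short_bar','square_bar']:
        try: print(c,q,[(round(d['score'],2),np.round(d['position']).tolist()) for d in finder.pinpoint(c,q)][:4])
        except Exception as e: print(c,q,e)
print(arm.sense()['time'])
E
```

```text
pics
0.0 [ 237.45517934 -577.93209405  255.72232144] [[ 9.24993140e-01  3.79983665e-01 -3.25282886e-04]
 [ 3.79983791e-01 -9.24992544e-01  1.05447457e-03]
 [ 9.97988662e-05 -1.09898396e-03 -9.99999391e-01]] 85.52288378963436
side {'fov_y': 54.28, 'cx': 323.535, 'cy': 236.189, 'view': [[-0.704, -0.709, -0.026, 434.602], [0.328, -0.358, 0.874, -272.445], [-0.629, 0.607, 0.485, -922.037], [0.0, 0.0, 0.0, 1.0]]}
side fixture [(0.79, [610.0, 30.0, 1.0])]
side well_a [(0.71, [618.0, 70.0, 104.0]), (0.6, [592.0, -15.0, 104.0])]
side well_b [(0.71, [618.0, 70.0, 104.0]), (0.6, [592.0, -15.0, 104.0])]
side stand [(0.89, [609.0, 406.0, -3.0]), (0.88, [484.0, 275.0, -0.0]), (0.8, [378.0, 420.0, 7.0]), (0.65, [329.0, 270.0, -0.0])]
side stand_mouth [(0.82, [334.0, 276.0, 71.0]), (0.72, [482.0, 278.0, 70.0]), (0.66, [604.0, 404.0, 68.0]), (0.61, [377.0, 429.0, 74.0])]
side rod []
side bar []
side short_bar [(0.67, [458.0, -237.0, 0.0]), (0.55, [479.0, 277.0, 70.0])]
side square_bar [(0.79, [566.0, -278.0, 2.0])]
top {'fov_y': 52.993, 'cx': 327.703, 'cy': 234.824, 'view': [[0.021, -1.0, -0.005, 4.428], [0.991, 0.02, 0.136, -581.864], [-0.136, -0.008, 0.991, -999.16], [0.0, 0.0, 0.0, 1.0]]}
top fixture []
top well_a [(0.93, [617.0, 70.0, 105.0]), (0.84, [594.0, -14.0, 104.0])]
top well_b [(0.93, [617.0, 70.0, 105.0]), (0.84, [594.0, -14.0, 104.0])]
top stand [(0.9, [380.0, 423.0, -3.0]), (0.84, [608.0, 407.0, 6.0]), (0.72, [487.0, 279.0, -3.0]), (0.67, [330.0, 275.0, 1.0])]
top stand_mouth [(0.89, [604.0, 404.0, 68.0]), (0.83, [485.0, 280.0, 69.0]), (0.75, [332.0, 274.0, 69.0])]
top rod [(0.59, [486.0, 276.0, 12.0])]
top bar [(0.78, [471.0, -338.0, -0.0])]
top short_bar [(0.81, [456.0, -238.0, -2.0])]
top square_bar [(0.72, [570.0, -278.0, -3.0])]
1.0
```

View pics.

View pics/top0.png

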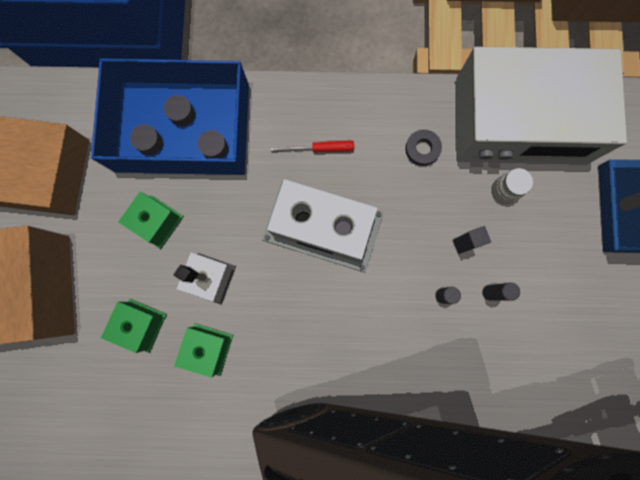

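View pics/side0.png

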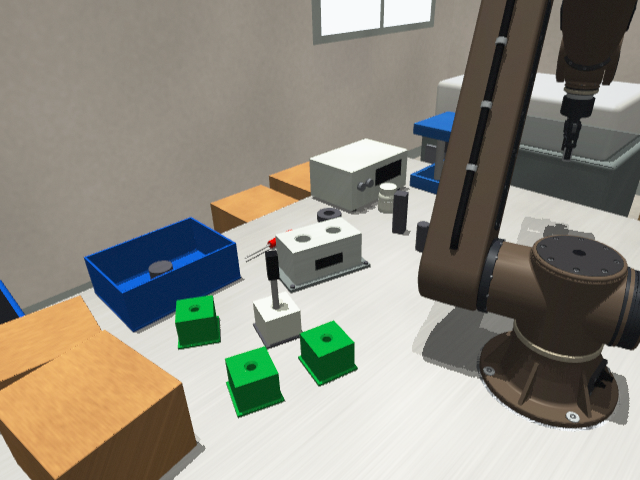

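Emit:
apply_moves(increments=[0.6, 0.6, 0.3, 0, 0, 0, 0.65, 0.65, 0.3, 0, 0, 0, 0.65, 0.65, 0.3, 0, 0, 0, 0.65, 0.65, 0.3, 0, 0, 0, 0.65, 0.65, 0.3, 0, 0, 0, 0.65, 0.65, 0.3, 0, 0, 0, 0.65, 0.65, 0.1, 0, 0, 0, 0.4, 0.4, 0, 0, 0, 0])

```text
time: 1.67
tool_pos: [435.6, -379.9, 333.8]
tool_rot: [[0.924, 0.381, 0.002], [0.381, -0.924, -0.001], [0.001, 0.002, -1.0]]
contact_force: [0.3, -0.6, -0.3]
finger_gap: 85.0
grip_force: 0.0
```

```bash
cat > h.py <<'E'
from bench import arm, optics, finder
import cv2, numpy as np
def ray(cal,px):
    f=240/np.tan(np.radians(cal['fov_y'])/2); V=np.array(cal['view'])
    d=V[:3,:3].T@np.array([(px[0]-cal['cx'])/f,-(px[1]-cal['cy'])/f,-1.])
    return -V[:3,:3].T@V[:3,3], d/np.linalg.norm(d)
def proj(cal,p):
    f=240/np.tan(np.radians(cal['fov_y'])/2); V=np.array(cal['view'])
    c=V[:3,:3]@np.asarray(p,float)+V[:3,3]
    return np.array([cal['cx']+f*c[0]/-c[2], cal['cy']-f*c[1]/-c[2]])
def at_z(cal,px,z):
    o,d=ray(cal,px); return o+d*(z-o[2])/d[2]
def tri(obs):  # [(cal,px),...] -> point, residual distances
    A=np.zeros((3,3));b=np.zeros(3);R=[ray(*o) for o in obs]
    for o,d in R:
        P=np.eye(3)-np.outer(d,d);A+=P;b+=P@o
    x=np.linalg.solve(A,b)
    return x,[round(float(np.linalg.norm((np.eye(3)-np.outer(d,d))@(x-o))),1) for o,d in R]
def shot(name,cam='wrist'):
    cal=optics.calibration(cam); im=optics.read_camera(cam); cv2.imwrite(f'pics/{name}.png',im[:,:,::-1])
    np.save(f'pics/{name}_cal.npy',cal,allow_pickle=True); return cal,im
def load(name): return np.load(f'pics/{name}_cal.npy',allow_pickle=True).item(), cv2.imread(f'pics/{name}.png')
def find(cam,q): return [(round(d['score'],2),np.round(d['position'],1).tolist()) for d in finder.pinpoint(cam,q)]
def st():
    s=arm.sense(); print('t',round(s['time'],2),'p',np.round(s['tool_pos'],1),'yaw',round(np.degrees(np.arctan2(s['tool_rot'][1,0],s['tool_rot'][0,0])),2),'z',np.round(s['tool_rot'][:,2],4),'q',np.round(s['q'],2),'F',np.round(s['contact_force'],1),'M',np.round(s['moment'],2),'gap',round(s['finger_gap'],1),s['grip_force']); return s
E
python3 - <<'E'
from h import *
st(); cal,im=shot('w1'); C=ray(cal,(320,240)); print(C)
for q in ['bar','short_bar']: print(q,find('wrist',q))
E
```

```text
t 1.67 p [ 435.6 -379.9  333.8] yaw 22.42 z [ 0.0019 -0.0015 -1.    ] q [-0.83  0.35  1.57  0.    1.21  0.35] F [ 0.3 -0.6 -0.3] M [0.   0.04 0.02] gap 85.0 0.0
(array([ 503.88324192, -351.92643171,  452.39764159]), array([-0.27515251, -0.12573028, -0.95314374]))
bar [(0.71, [463.6, -341.7, 1.8])]
short_bar []
```

View pics/w1.png

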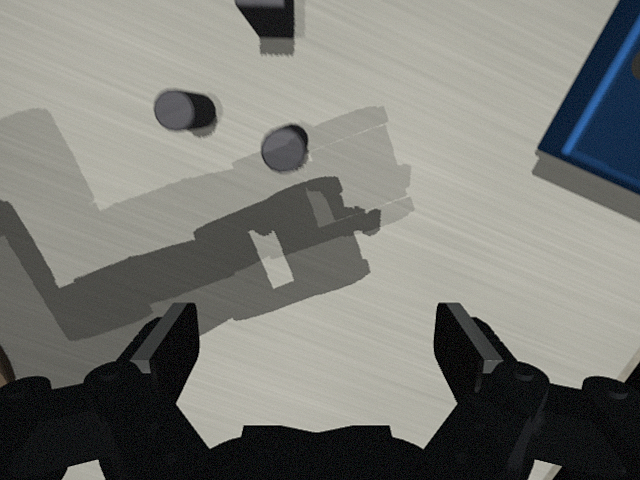

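Emit:
apply_moves(increments=[0.1, 0.9, 0.05, 0, 0, 0, 0.15, 1, 0, 0, 0, 0, 0.15, 1, 0, 0, 0, 0, 0.15, 1, 0, 0, 0, 0, 0.15, 1, 0, 0, 0, 0, 0.15, 1, 0, 0, 0, 0, 0.15, 1, 0, 0, 0, 0, 0.15, 1, 0, 0, 0, 0])

```text
time: 2.48
tool_pos: [479.2, -65.3, 334.4]
tool_rot: [[0.926, 0.379, 0.0], [0.379, -0.926, -0.0], [0.0, 0.0, -1.0]]
contact_force: [1.0, -0.1, -0.3]
finger_gap: 85.3
grip_force: 0.0
```

Emit:
apply_moves(increments=[0, 1, 0, 0, 0, 0, 0, 1, 0, 0, 0, 0, 0, 1, 0, 0, 0, 0, 0, 1, 0, 0, 0, 0, 0, 1, 0, 0, 0, 0, 0, 1, 0, 0, 0, 0, 0, 1, 0, 0, 0, 0, 0, 0.5, 0, 0, 0, 0])

```text
time: 3.15
tool_pos: [479.5, 236.4, 334.2]
tool_rot: [[0.925, 0.381, 0.0], [0.381, -0.925, 0.0], [0.0, -0.0, -1.0]]
contact_force: [-0.4, -0.8, 0.9]
finger_gap: 85.4
grip_force: 0.0
```

```bash
python3 - <<'E'
from h import *
st(); cal,im=shot('w2')
for q in ['rod','stand_mouth']: print(q,find('wrist',q))
E
```

```text
t 3.15 p [479.5 236.4 334.2] yaw 22.37 z [ 1.e-04  4.e-04 -1.e+00] q [0.33 0.29 1.67 0.   1.18 1.51] F [-0.4 -0.8  0.9] M [-0.01  0.02  0.02] gap 85.4 0.0
rod [(0.89, [482.5, 275.1, 13.4])]
stand_mouth [(0.97, [332.1, 273.9, 65.8]), (0.76, [486.7, 278.7, 67.1]), (0.63, [376.3, 427.7, 69.3]), (0.26, [593.5, -14.9, 109.7])]
```

View pics/w2.png

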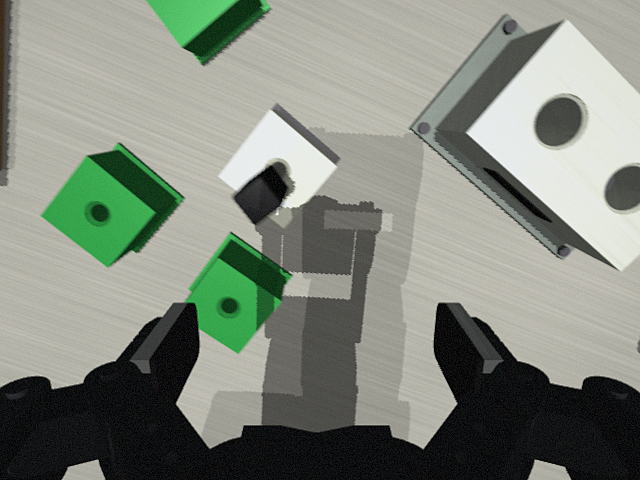

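```bash
python3 - <<'E'
from h import *
a=cv2.imread('pics/w2.png')[150:240,220:310]; b=cv2.imread('pics/top0.png')[250:300,165:215]; c=cv2.imread('pics/side0.png')[240:290,245:295]
g=lambda x:np.uint8(255*np.clip(x/255.,0,1)**0.45)
o=np.hstack([cv2.resize(g(a),(450,450),interpolation=2)]+[np.vstack([cv2.resize(g(b),(225,225),interpolation=2),cv2.resize(g(c),(225,225),interpolation=2)])])
cv2.imwrite('pics/c1.png',o)
E
```

```text
(no output)
```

View pics/c1.png

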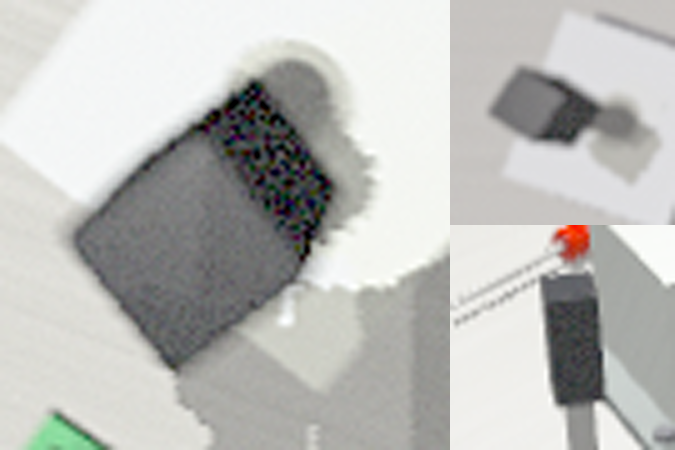

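```bash
python3 - <<'E'
from h import *
cw,_=load('w2'); ct=optics.calibration('top'); cs=optics.calibration('side')
c1,_=load('w1')
print('handle top',tri([(cw,(258.5,199.5)),(ct,(182.3,272.9)),(cs,(272.1,253.6))]),tri([(cw,(258.5,199.5)),(ct,(182.3,272.9))]))
P=[at_z(cw,p,205)[:2] for p in [(235.2,197.4),(255,223.6),(280.6,202.4),(261.4,174.4)]]
print(np.round(P,1))
for i in range(4):
    e=P[(i+1)%4]-P[i]; print('edge',np.linalg.norm(e).round(1),np.degrees(np.arctan2(e[1],e[0])).round(1))
# stand centre, white region of w2 / wells fit
for nm,px in [('well1',(561,121)),('well2',(630,188))]: print(nm,at_z(cw,px,105))
print('bar top',at_z(c1,(284,149.5),130),tri([(c1,(284,149.5)),(ct,(511,291))]), 'short',at_z(c1,(175,110),85))
print('stand mouth guess proj',proj(cw,(485.5,279,70)))
E
```

```text
handle top (array([484.40455219, 276.03492382, 201.64466401]), [2.1, 0.5, 2.1]) (array([484.59139563, 277.67312319, 197.37400872]), [0.8, 0.8])
[[481.7 291.8]
 [470.4 274.5]
 [489.5 264.3]
 [501.5 281.6]]
edge 20.6 -123.2
edge 21.7 -28.0
edge 21.0 55.3
edge 22.3 152.7
well1 [619.58855842  73.27241552 105.        ]
well2 [594.22891871 -13.02191379 105.        ]
bar top [ 469.06416126 -339.46465037  130.        ] (array([ 468.06536676, -339.88804384,  131.34990262]), [1.2, 1.2]) short [ 459.48584649 -237.50672012   85.        ]
stand mouth guess proj [276.80805247 170.09383933]
```

Emit:
apply_moves(increments=[0.02, 0.17, -0.2, 0, 0, 6.1, 0.02, 0.17, -0.2, 0, 0, 6.1, 0.02, 0.17, -0.2, 0, 0, 6.1, 0.02, 0.17, -0.2, 0, 0, 6.1, 0.03, 0.17, -0.2, 0, 0, 6.1, 0.03, 0.17, -0.2, 0, 0, 6.1, 0, 0, 0, 0, 0, 0])

```text
time: 3.88
tool_pos: [485.4, 273.4, 284.9]
tool_rot: [[0.513, 0.858, -0.002], [0.858, -0.513, -0.001], [-0.002, -0.001, -1.0]]
contact_force: [-0.2, -0.1, 0.3]
finger_gap: 85.4
grip_force: 0.0
```

```bash
python3 - <<'E'
from h import *
st(); cal,im=shot('w3')
print(find('wrist','rod'),find('wrist','stand_mouth'))
print(proj(cal,(484.5,277,205)),proj(cal,(485.5,279,70)))
g=lambda x:np.uint8(255*np.clip(x/255.,0,1)**0.45)
cv2.imwrite('pics/w3g.png',g(im[:,:,::-1]))
E
```

```text
t 3.88 p [485.4 273.4 284.9] yaw 59.12 z [-0.0019 -0.001  -1.    ] q [ 0.39  0.37  1.69 -0.    1.09  0.93] F [-0.2 -0.1  0.3] M [ 0.05 -0.    0.04] gap 85.4 0.0
[(0.55, [480.3, 277.5, 15.6])] [(0.77, [484.6, 278.2, 71.2]), (0.65, [376.0, 425.8, 71.9]), (0.64, [329.0, 272.9, 68.6])]
[310.07410662 254.07218829] [312.46571301 197.42664688]
```

View pics/w3g.png

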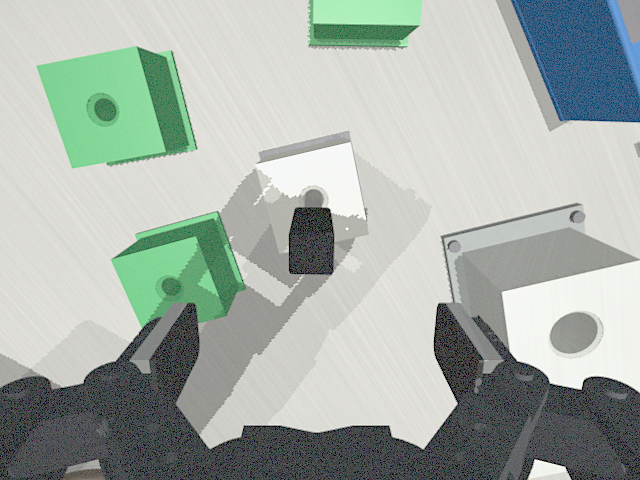

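Emit:
apply_moves(increments=[-0.02, 0.1, -0.4, 0, 0, 0, 0, 0, -0.5, 0, 0, 0, 0, 0, -0.5, 0, 0, 0, 0, 0, -0.5, 0, 0, 0, 0, 0, -0.4, 0, 0, 0, 0, 0, -0.2, 0, 0, 0, 0, 0, -0.1, 0, 0, 0, 0, 0, 0, 0, 0, 0])

```text
time: 4.7
tool_pos: [484.5, 278.3, 182.4]
tool_rot: [[0.517, 0.856, -0.0], [0.856, -0.517, -0.0], [-0.0, 0.0, -1.0]]
contact_force: [0.7, -1.1, 0.1]
finger_gap: 85.6
grip_force: 0.0
```

Emit:
apply_moves(increments=[0, 0, 0, 0, 0, 0, 0, 0, 0, 0, 0, 0, 0, 0, 0, 0, 0, 0, 0, 0, 0, 0, 0, 0, 0, 0, 0, 0, 0, 0, 0, 0, 0, 0, 0, 0, 0, 0, 0, 0, 0, 0, 0, 0, 0, 0, 0, 0], fingers=0, grip_force=60)

```text
time: 5.37
tool_pos: [484.5, 278.8, 182.8]
tool_rot: [[0.516, 0.857, 0.001], [0.857, -0.516, 0.0], [0.001, 0.001, -1.0]]
contact_force: [-0.3, -1.1, 6.5]
finger_gap: 23.1
grip_force: 58.7
```

```bash
python3 -c "
from h import *
st()"
```

```text
t 5.37 p [484.5 278.8 182.8] yaw 58.94 z [ 9.e-04  3.e-04 -1.e+00] q [ 0.4   0.49  1.8  -0.    0.85  0.95] F [-0.3 -1.1  6.5] M [-0.12  0.03 -0.01] gap 23.1 58.6935818195343
```

Emit:
apply_moves(increments=[0, 0, 0.2, 0, 0, 0, 0, 0, 0.4, 0, 0, 0, 0, 0, 0.4, 0, 0, 0, 0, 0, 0.4, 0, 0, 0, 0, 0, 0.5, 0, 0, 0, 0, 0, 0.5, 0, 0, 0, 0, 0, 0.5, 0, 0, 0, 0, 0, 0.2, 0, 0, 0])

```text
time: 6.03
tool_pos: [484.5, 278.8, 308.9]
tool_rot: [[0.516, 0.857, 0.003], [0.857, -0.516, 0.001], [0.002, 0.002, -1.0]]
contact_force: [-0.5, 0.5, -1.5]
finger_gap: 23.4
grip_force: 59.1
```

```bash
python3 - <<'E'
from h import *
s=st(); cal,im=shot('w4'); cs,ims=shot('s4','side'); ct,imt=shot('t4','top')
print(find('wrist','stand_mouth'),find('wrist','well_a'),find('top','rod'),find('side','rod'))
p=s['tool_pos']
print('w tip',proj(cal,(p[0],p[1],p[2]-167.8)),'s tip',proj(cs,(p[0],p[1],p[2]-167.8)),'t',proj(ct,(p[0],p[1],p[2]-167.8)))
a=im[100:320,200:440]; x,y=proj(cs,(p[0],p[1],p[2]-90)).astype(int); b=ims[y-75:y+75,x-60:x+60]
g=lambda x:np.uint8(255*np.clip(x/255.,0,1)**0.5)
o=np.hstack([cv2.resize(g(a),None,fx=1.9,fy=1.9,interpolation=2)[:400],cv2.resize(g(b),(320,400),interpolation=2)])
cv2.imwrite('pics/c4.png',o[:,:,::-1]); print(o.shape,x,y)
E
```

```text
t 6.03 p [484.5 278.8 308.9] yaw 58.94 z [ 0.0025  0.001  -1.    ] q [ 0.4   0.35  1.65 -0.    1.14  0.95] F [-0.5  0.5 -1.5] M [ 0.01 -0.06  0.02] gap 23.4 59.12094533443451
[(0.82, [486.4, 279.4, 67.3]), (0.82, [374.4, 424.3, 70.5]), (0.57, [333.5, 273.0, 68.9])] [(0.91, [593.4, -18.2, 105.2]), (0.84, [618.4, 72.5, 103.2])] [(0.74, [486.1, 277.2, 135.3])] [(0.84, [485.2, 276.2, 140.8]), (0.61, [456.2, -239.5, 1.7])]
w tip [314.96891344 217.85026046] s tip [272.33770009 278.75348175] t [190.2526402  274.82364524]
(400, 776, 3) 269 246
```

View pics/c4.png

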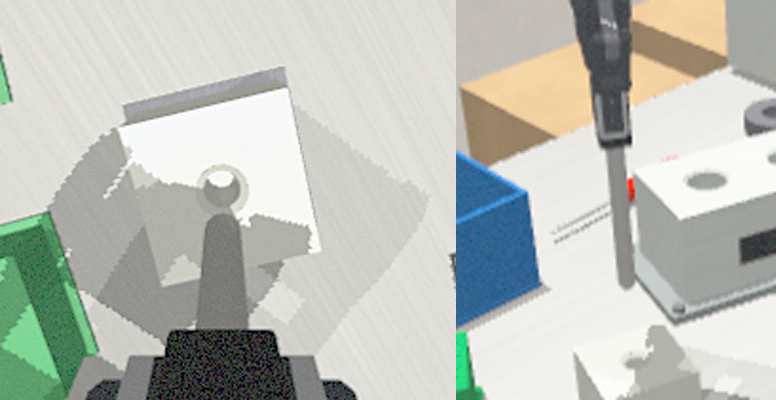

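Emit:
apply_moves(increments=[0.3, -0.5, 0, 0, 0, 0, 0.45, -0.7, 0, 0, 0, 0, 0.45, -0.7, 0, 0, 0, 0, 0.45, -0.7, 0, 0, 0, 0, 0.45, -0.7, 0, 0, 0, 0, 0.45, -0.7, 0, 0, 0, 0, 0.45, -0.7, 0, 0, 0, 0, 0.34, -0.48, 0, 0, 0, 0])

```text
time: 7.05
tool_pos: [618.9, 69.0, 305.2]
tool_rot: [[0.517, 0.856, -0.001], [0.856, -0.517, -0.0], [-0.001, -0.001, -1.0]]
contact_force: [0.3, -0.0, -2.1]
finger_gap: 23.5
grip_force: 59.4
```

Emit:
apply_moves(increments=[0, 0, -0.2, 0, 0, 0, 0, 0, -0.4, 0, 0, 0, 0, 0, -0.4, 0, 0, 0, 0, 0, -0.4, 0, 0, 0, 0, 0, -0.2, 0, 0, 0, 0, 0, -0.1, 0, 0, 0, 0, 0, 0, 0, 0, 0])

```text
time: 7.63
tool_pos: [617.6, 71.7, 237.3]
tool_rot: [[0.516, 0.857, -0.002], [0.857, -0.516, -0.0], [-0.001, -0.001, -1.0]]
contact_force: [-0.2, -0.3, -2.1]
finger_gap: 23.8
grip_force: 59.5
```

Tip at about z=69, inside the well, no contact. Feeling on in small steps.

Emit:
apply_moves(increments=[0, 0, -0.06, 0, 0, 0, 0, 0, -0.06, 0, 0, 0, 0, 0, -0.06, 0, 0, 0, 0, 0, 0, 0, 0, 0])

```text
time: 7.97
tool_pos: [617.8, 71.5, 231.0]
tool_rot: [[0.516, 0.857, 0.0], [0.857, -0.516, -0.0], [0.0, 0.0, -1.0]]
contact_force: [0.3, -0.1, -1.4]
finger_gap: 23.5
grip_force: 59.5
```

Emit:
apply_moves(increments=[0, 0, -0.06, 0, 0, 0, 0, 0, -0.06, 0, 0, 0, 0, 0, 0, 0, 0, 0])

```text
time: 8.22
tool_pos: [617.8, 71.5, 225.9]
tool_rot: [[0.516, 0.857, -0.0], [0.857, -0.516, -0.0], [-0.0, -0.0, -1.0]]
contact_force: [-0.2, 0.2, -2.3]
finger_gap: 23.2
grip_force: 59.5
```

Emit:
apply_moves(increments=[0, 0, -0.06, 0, 0, 0, 0, 0, 0, 0, 0, 0])

```text
time: 8.38
tool_pos: [617.8, 71.5, 223.6]
tool_rot: [[0.516, 0.857, -0.0], [0.857, -0.516, -0.0], [-0.0, -0.0, -1.0]]
contact_force: [0.3, -0.3, -1.1]
finger_gap: 23.4
grip_force: 59.5
```

Emit:
apply_moves(increments=[0, 0, -0.15, 0, 0, 0, 0, 0, -0.15, 0, 0, 0, 0, 0, -0.15, 0, 0, 0, 0, 0, -0.1, 0, 0, 0, 0, 0, -0.05, 0, 0, 0, 0, 0, 0, 0, 0, 0])

```text
time: 8.88
tool_pos: [617.8, 71.5, 199.2]
tool_rot: [[0.516, 0.857, -0.001], [0.857, -0.516, -0.0], [-0.001, -0.001, -1.0]]
contact_force: [-0.2, -0.3, -2.4]
finger_gap: 23.5
grip_force: 59.7
```

Emit:
apply_moves(increments=[0, 0, -0.05, 0, 0, 0, 0, 0, -0.05, 0, 0, 0, 0, 0, 0, 0, 0, 0])

```text
time: 9.13
tool_pos: [617.9, 71.5, 195.7]
tool_rot: [[0.516, 0.857, -0.0], [0.857, -0.516, -0.0], [-0.0, -0.0, -1.0]]
contact_force: [-0.6, -0.7, -2.3]
finger_gap: 23.2
grip_force: 59.7
```

Emit:
apply_moves(increments=[0, 0, -0.04, 0, 0, 0, 0, 0, -0.03, 0, 0, 0, 0, 0, 0, 0, 0, 0])

```text
time: 9.38
tool_pos: [618.1, 71.5, 193.8]
tool_rot: [[0.516, 0.857, 0.001], [0.857, -0.516, 0.0], [0.001, 0.001, -1.0]]
contact_force: [-0.7, 0.1, 4.4]
finger_gap: 23.6
grip_force: 60.3
```

Emit:
apply_moves(increments=[0, 0, 0.2, 0, 0, 0, 0, 0, 0.5, 0, 0, 0, 0, 0, 0.5, 0, 0, 0, 0, 0, 0.5, 0, 0, 0, 0, 0, 0.5, 0, 0, 0, 0, 0, 0.4, 0, 0, 0, 0, 0, 0.2, 0, 0, 0])

```text
time: 9.97
tool_pos: [618.2, 71.5, 307.8]
tool_rot: [[0.516, 0.857, 0.003], [0.857, -0.516, -0.0], [0.002, 0.003, -1.0]]
contact_force: [0.2, 0.1, -0.9]
finger_gap: 23.2
grip_force: 59.7
```

Emit:
apply_moves(increments=[-0.1, -0.35, 0, 0, 0, 0, -0.15, -0.5, 0, 0, 0, 0, -0.15, -0.5, 0, 0, 0, 0, -0.12, -0.5, 0, 0, 0, 0, -0.08, -0.3, 0, 0, 0, 0, 0, 0, -0.3, 0, 0, 0, 0, 0, -0.5, 0, 0, 0, 0, 0, -0.5, 0, 0, 0])

```text
time: 10.63
tool_pos: [593.7, -15.2, 252.5]
tool_rot: [[0.517, 0.856, 0.001], [0.856, -0.517, -0.0], [0.0, 0.001, -1.0]]
contact_force: [0.5, 0.4, -3.2]
finger_gap: 23.3
grip_force: 59.7
```

Emit:
apply_moves(increments=[0, 0, -0.3, 0, 0, 0, 0, 0, -0.15, 0, 0, 0, 0, 0, 0, 0, 0, 0, 0, 0, 0, 0, 0, 0])

```text
time: 10.97
tool_pos: [594.0, -14.6, 235.3]
tool_rot: [[0.516, 0.857, -0.0], [0.857, -0.516, -0.0], [-0.0, -0.0, -1.0]]
contact_force: [-0.1, -0.0, -2.5]
finger_gap: 23.3
grip_force: 59.5
```

Emit:
apply_moves(increments=[0, 0, -0.05, 0, 0, 0, 0, 0, -0.05, 0, 0, 0, 0, 0, 0, 0, 0, 0])

```text
time: 11.22
tool_pos: [594.0, -14.5, 231.4]
tool_rot: [[0.516, 0.857, 0.001], [0.857, -0.516, -0.0], [0.0, 0.001, -1.0]]
contact_force: [-0.1, 0.6, -2.6]
finger_gap: 23.4
grip_force: 59.5
```

Emit:
apply_moves(increments=[0, 0, -0.04, 0, 0, 0, 0, 0, 0, 0, 0, 0])

```text
time: 11.38
tool_pos: [594.3, -14.5, 230.8]
tool_rot: [[0.516, 0.857, 0.002], [0.857, -0.516, -0.0], [0.001, 0.002, -1.0]]
contact_force: [-1.3, 0.5, 7.5]
finger_gap: 23.6
grip_force: 60.8
```

Emit:
apply_moves(increments=[0, 0, 0.2, 0, 0, 0, 0, 0, 0.5, 0, 0, 0, 0, 0, 0.5, 0, 0, 0, 0, 0, 0.5, 0, 0, 0, 0, 0, 0.3, 0, 0, 0])

```text
time: 11.8
tool_pos: [594.2, -14.5, 312.2]
tool_rot: [[0.516, 0.857, 0.003], [0.857, -0.516, -0.0], [0.001, 0.003, -1.0]]
contact_force: [0.5, -1.2, -2.5]
finger_gap: 23.3
grip_force: 59.7
```

Emit:
apply_moves(increments=[-0.2, 0.53, 0, 0, 0, 0, -0.34, 0.9, 0, 0, 0, 0, -0.34, 0.9, 0, 0, 0, 0, -0.34, 0.9, 0, 0, 0, 0, -0.34, 0.9, 0, 0, 0, 0, -0.34, 0.9, 0, 0, 0, 0, -0.34, 0.9, 0, 0, 0, 0, -0.3, 0.8, 0, 0, 0, 0])

```text
time: 12.47
tool_pos: [491.1, 256.6, 310.2]
tool_rot: [[0.516, 0.857, 0.001], [0.857, -0.516, 0.0], [0.001, 0.0, -1.0]]
contact_force: [0.7, 0.8, -1.8]
finger_gap: 23.1
grip_force: 59.7
```

Emit:
apply_moves(increments=[-0.2, 0.6, 0, 0, 0, 0, 0, 0, 0, 0, 0, 0, 0, 0, 0, 0, 0, 0, 0, 0, 0, 0, 0, 0])

```text
time: 12.8
tool_pos: [484.4, 278.5, 309.8]
tool_rot: [[0.516, 0.857, 0.0], [0.857, -0.516, -0.0], [0.0, 0.0, -1.0]]
contact_force: [0.3, -0.2, -1.9]
finger_gap: 23.3
grip_force: 59.7
```

```bash
python3 - <<'E'
from h import *
s=st(); cal,im=shot('w5'); cs,ims=shot('s5','side')
print(find('wrist','stand_mouth'))
# compare to w4 (lift straight up from stand): cross-correlate the rod region & stand
c4,i4=load('w4'); print(proj(c4,(485,279,70)),proj(cal,(485,279,70)))
_,s4=load('s4'); x,y=266,270
d=lambda a,b:cv2.phaseCorrelate(np.float64(cv2.cvtColor(a,6)),np.float64(cv2.cvtColor(b,6)),cv2.createHanningWindow((a.shape[1],a.shape[0]),cv2.CV_64F))
a=i4; b=im[:,:,::-1].copy()
print('stand shift',d(a[100:230,250:400],b[100:230,250:400]),'side rod',d(s4[230:290,250:295],ims[:,:,::-1].copy()[230:290,250:295]))
E
```

```text
t 12.8 p [484.4 278.5 309.8] yaw 58.96 z [ 4.e-04 -2.e-04 -1.e+00] q [ 0.4   0.34  1.65 -0.    1.14  0.95] F [ 0.3 -0.2 -1.9] M [-0.01  0.03 -0.  ] gap 23.3 59.726243019104004
[(0.88, [378.9, 425.4, 71.0]), (0.86, [487.6, 278.4, 68.5]), (0.79, [333.4, 271.7, 66.8])]
[315.44795557 197.93728432] [315.74100252 196.71550414]
stand shift ((0.3127150003879535, -0.6274889289198171), 0.9695342996617977) side rod ((0.8793423727319194, -0.058656115313699075), 1.0264738292023556)
```

Emit:
apply_moves(increments=[0, 0, -0.2, 0, 0, 0, 0, 0, -0.5, 0, 0, 0, 0, 0, -0.5, 0, 0, 0, 0, 0, -0.4, 0, 0, 0, 0, 0, -0.2, 0, 0, 0, 0, 0, -0.1, 0, 0, 0, 0, 0, -0.1, 0, 0, 0, 0, 0, 0, 0, 0, 0])

```text
time: 13.62
tool_pos: [484.5, 278.5, 229.4]
tool_rot: [[0.516, 0.856, 0.0], [0.856, -0.516, -0.0], [-0.0, 0.0, -1.0]]
contact_force: [0.1, 0.1, -2.4]
finger_gap: 23.1
grip_force: 59.6
```

Emit:
apply_moves(increments=[0, 0, -0.1, 0, 0, 0, 0, 0, -0.1, 0, 0, 0, 0, 0, -0.1, 0, 0, 0, 0, 0, 0, 0, 0, 0])

```text
time: 13.95
tool_pos: [484.1, 278.6, 216.9]
tool_rot: [[0.516, 0.857, -0.001], [0.857, -0.516, -0.0], [-0.001, -0.0, -1.0]]
contact_force: [0.1, -0.5, -2.1]
finger_gap: 23.2
grip_force: 59.6
```

Emit:
apply_moves(increments=[0, 0, -0.2, 0, 0, 0, 0, 0, -0.2, 0, 0, 0, 0, 0, -0.2, 0, 0, 0, 0, 0, -0.1, 0, 0, 0, 0, 0, -0.05, 0, 0, 0, 0, 0, 0, 0, 0, 0])

```text
time: 14.45
tool_pos: [484.2, 278.6, 186.9]
tool_rot: [[0.516, 0.857, -0.001], [0.857, -0.516, -0.0], [-0.001, -0.001, -1.0]]
contact_force: [-0.8, -0.4, -1.8]
finger_gap: 23.2
grip_force: 59.8
```

Emit:
apply_moves(increments=[0, 0, -0.05, 0, 0, 0, 0, 0, -0.03, 0, 0, 0, 0, 0, 0, 0, 0, 0])

```text
time: 14.7
tool_pos: [484.3, 278.7, 184.3]
tool_rot: [[0.516, 0.857, 0.0], [0.857, -0.516, -0.0], [0.0, 0.0, -1.0]]
contact_force: [-0.4, 0.2, -1.8]
finger_gap: 23.5
grip_force: 59.8
```

Emit:
apply_moves(increments=[0, 0, -0.04, 0, 0, 0, 0, 0, 0, 0, 0, 0])

```text
time: 14.87
tool_pos: [484.5, 278.7, 182.9]
tool_rot: [[0.516, 0.857, 0.001], [0.857, -0.516, 0.0], [0.001, 0.0, -1.0]]
contact_force: [0.1, -0.7, -1.6]
finger_gap: 23.2
grip_force: 60.0
```

Emit:
apply_moves(increments=[0, 0, -0.03, 0, 0, 0, 0, 0, 0, 0, 0, 0])

```text
time: 15.03
tool_pos: [484.7, 278.9, 182.7]
tool_rot: [[0.516, 0.857, 0.002], [0.857, -0.516, 0.001], [0.001, 0.001, -1.0]]
contact_force: [-1.3, -0.6, 11.1]
finger_gap: 23.7
grip_force: 61.4
```

Emit:
apply_moves(increments=[0, 0, 0, 0, 0, 0, 0, 0, 0, 0, 0, 0, 0, 0, 0, 0, 0, 0, 0, 0, 0, 0, 0, 0, 0, 0, 0, 0, 0, 0, 0, 0, 0, 0, 0, 0, 0, 0, 0, 0, 0, 0, 0, 0, 0, 0, 0, 0], fingers=85)

```text
time: 15.7
tool_pos: [484.3, 278.7, 181.5]
tool_rot: [[0.516, 0.857, 0.0], [0.857, -0.516, -0.0], [-0.0, 0.0, -1.0]]
contact_force: [1.0, -0.6, 0.2]
finger_gap: 85.1
grip_force: 0.0
```

Emit:
apply_moves(increments=[0, 0, 0.3, 0, 0, 0, 0, 0, 0.6, 0, 0, 0, 0, 0, 0.6, 0, 0, 0, 0, 0, 0.6, 0, 0, 0, 0, 0, 0.6, 0, 0, 0, 0, 0, 0.6, 0, 0, 0, 0, 0, 0.5, 0, 0, 0, 0, 0, 0, 0, 0, 0])

```text
time: 16.37
tool_pos: [485.1, 279.1, 337.5]
tool_rot: [[0.516, 0.857, 0.006], [0.857, -0.516, 0.002], [0.005, 0.004, -1.0]]
contact_force: [0.2, 0.9, 0.5]
finger_gap: 85.1
grip_force: 0.0
```

```bash
python3 - <<'E'
from h import *
st(); cal,im=shot('w6'); print(find('wrist','rod'),find('wrist','well_a'))
for p in [(484.5,278.5,205),(485.5,279,70)]: print(proj(cal,p))
cs,_=shot('s6','side')
E
```

```text
t 16.37 p [485.1 279.1 337.5] yaw 58.94 z [ 0.0058  0.0024 -1.    ] q [ 0.4   0.32  1.61 -0.    1.2   0.95] F [0.2 0.9 0.5] M [ 0.01 -0.01  0.  ] gap 85.1 0.0
[(0.77, [480.3, 277.2, 13.8])] [(0.79, [594.9, -16.5, 109.4])]
[314.13860518 232.98102263]
[314.99951897 193.00165304]
```

Emit:
apply_moves(increments=[0.3, -0.5, 0, 0, 0, 0, 0.47, -0.73, 0, 0, 0, 0, 0.47, -0.73, 0, 0, 0, 0, 0.47, -0.73, 0, 0, 0, 0, 0.47, -0.73, 0, 0, 0, 0, 0.47, -0.73, 0, 0, 0, 0, 0.47, -0.73, 0, 0, 0, 0, 0.35, -0.55, 0, 0, 0, 0])

```text
time: 17.23
tool_pos: [624.1, 59.0, 331.9]
tool_rot: [[0.517, 0.856, -0.002], [0.856, -0.517, -0.0], [-0.001, -0.002, -1.0]]
contact_force: [0.4, -0.1, -0.0]
finger_gap: 85.1
grip_force: 0.0
```

Emit:
apply_moves(increments=[0, 0, 0, 0, 0, 0, 0, 0, 0, 0, 0, 0, 0, 0, 0, 0, 0, 0])

```text
time: 17.48
tool_pos: [622.8, 61.7, 332.4]
tool_rot: [[0.516, 0.856, -0.002], [0.856, -0.516, 0.0], [-0.001, -0.002, -1.0]]
contact_force: [-1.3, 0.5, -0.4]
finger_gap: 85.0
grip_force: 0.0
```

```bash
python3 - <<'E'
from h import *
st(); cal,im=shot('w7'); print(find('wrist','well_a')); print(proj(cal,(618,71.5,105)))
E
```

```text
t 17.48 p [622.8  61.7 332.4] yaw 58.92 z [-1.9e-03  1.0e-04 -1.0e+00] q [-0.01  0.43  1.45  0.    1.26  0.54] F [-1.3  0.5 -0.4] M [-0.02 -0.01  0.03] gap 85.0 0.0
[(0.75, [620.2, 71.8, 103.8]), (0.62, [592.7, -16.5, 107.5])]
[305.53319572 193.51733165]
```

Emit:
apply_moves(increments=[-0.2, -0.5, 0, 0, 0, 0, -0.35, -0.9, 0, 0, 0, 0, -0.35, -0.9, 0, 0, 0, 0, -0.35, -0.9, 0, 0, 0, 0, -0.2, -0.5, 0, 0, 0, 0, 0, 0, 0, 0, 0, 0, 0, 0, 0, 0, 0, 0])

```text
time: 18.17
tool_pos: [564.7, -86.5, 333.9]
tool_rot: [[0.517, 0.856, 0.001], [0.856, -0.517, -0.0], [0.0, 0.0, -1.0]]
contact_force: [-0.2, -0.1, -0.1]
finger_gap: 84.9
grip_force: 0.0
```

```bash
python3 - <<'E'
from h import *
st(); cal,im=shot('w8'); print(find('wrist','well_a')); q=proj(cal,(618,71.5,105)); print(q)
c7,i7=load('w7'); p=proj(c7,(618,71.5,105))
cr=lambda i,p:cv2.resize(i[max(int(p[1])-60,0):max(int(p[1])-60,0)+120,int(p[0])-60:int(p[0])+60],(400,400),interpolation=2)
cv2.imwrite('pics/c8.png',np.hstack([cr(i7,p),cr(im[:,:,::-1],q)])); print(p,q)
E
```

```text
t 18.17 p [564.7 -86.5 333.9] yaw 58.88 z [ 5.e-04 -0.e+00 -1.e+00] q [-0.27  0.34  1.59  0.    1.21  0.28] F [-0.2 -0.1 -0.1] M [0.01 0.03 0.04] gap 84.9 0.0
[]
[268.24316859  -9.1536169 ]
[305.53319572 193.51733165] [268.24316859  -9.1536169 ]
```

View pics/c8.png

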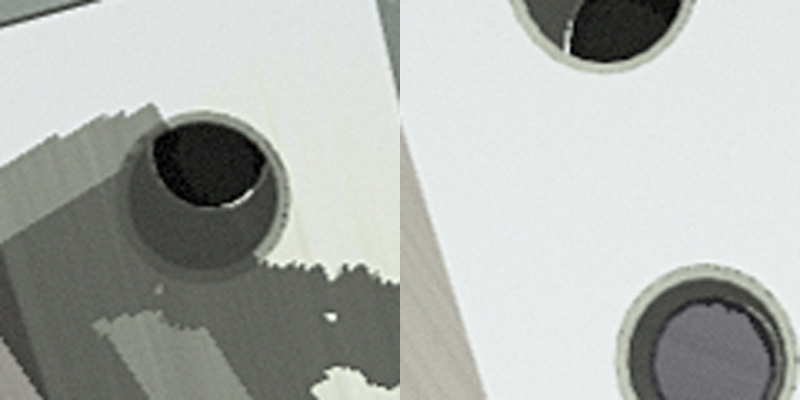

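```bash
python3 - <<'E'
from h import *
c2,i2=load('w2');c7,i7=load('w7');c8,i8=load('w8');c3,i3=load('w3');c4,i4=load('w4')
def fit(c,im,guess,show=False):
    # radial edge search from the white top face inward: project circle of radius r about guess, find best (dx,dy) by gradient sum on bright side
    g=cv2.GaussianBlur(cv2.cvtColor(im,6).astype(np.float32),(3,3),0); best=None
    th=np.linspace(0,2*np.pi,120,endpoint=False)
    for dx in np.arange(-5,5.1,.5):
        for dy in np.arange(-5,5.1,.5):
            s=[]
            pts=lambda r:np.array([proj(c,(guess[0]+dx+r*np.cos(t),guess[1]+dy+r*np.sin(t),105)) for t in th],np.float32)
            a,b=[cv2.remap(g,pts(r)[None],None,1)[0] for r in (24,22)]
            v=np.clip(a-b,-10,40).sum()
            if best is None or v>best[0]: best=(v,guess[0]+dx,guess[1]+dy)
    return best
for n,c,i in [('w2',c2,i2),('w7',c7,i7),('w4',c4,i4)]:
    print(n,'A',fit(c,i,(618.5,72)))
for n,c,i in [('w2',c2,i2),('w3',c3,i3),('w8',c8,i8)]:
    print(n,'B',fit(c,i,(594,-14.5)))
print(at_z(c7,(306.8,192),105), tri([(c7,(306.8,192)),(c2,(561,121))]))
print('fov',c7['fov_y'])
E
```

```text
w2 A (np.float32(4270.8174), np.float64(619.0), np.float64(73.5))
w7 A (np.float32(3213.3386), np.float64(618.5), np.float64(72.5))
w4 A (np.float32(4226.9775), np.float64(619.0), np.float64(71.5))
w2 B (np.float32(2639.0083), np.float64(593.5), np.float64(-13.0))
w3 B (np.float32(118.94324), np.float64(596.5), np.float64(-16.5))
w8 B (np.float32(4594.9746), np.float64(593.5), np.float64(-13.5))
[619.64722379  72.07466757 105.        ] (array([619.70436972,  72.03263235, 103.20586455]), [0.4, 0.4])
fov 61.70649648555811
```

Emit:
apply_moves(increments=[-0.2, -0.5, -0.1, 0, 0, 0, -0.33, -0.86, -0.2, 0, 0, 0, -0.33, -0.86, -0.3, 0, 0, 0, -0.33, -0.86, -0.3, 0, 0, 0, -0.33, -0.86, -0.3, 0, 0, 0, -0.33, -0.86, -0.3, 0, 0, 0, -0.33, -0.86, -0.2, 0, 0, 0, -0.22, -0.66, 0, 0, 0, 0])

```text
time: 18.93
tool_pos: [468.5, -340.0, 263.7]
tool_rot: [[0.515, 0.857, -0.002], [0.857, -0.515, 0.002], [0.0, -0.002, -1.0]]
contact_force: [0.4, 0.5, 0.1]
finger_gap: 85.1
grip_force: 0.0
```

Emit:
apply_moves(increments=[0, 0, 0, 0, 0, 0, 0, 0, 0, 0, 0, 0, 0, 0, 0, 0, 0, 0])

```text
time: 19.18
tool_pos: [469.8, -338.2, 265.4]
tool_rot: [[0.515, 0.857, 0.0], [0.857, -0.515, 0.0], [0.0, -0.0, -1.0]]
contact_force: [0.5, 0.0, -0.8]
finger_gap: 84.9
grip_force: 0.0
```

```bash
python3 - <<'E'
from h import *
st(); cal,im=shot('w9'); print(find('wrist','bar')); p=proj(cal,(468.5,-339.7,130)); print(p)
g=lambda x:np.uint8(255*np.clip(x/255.,0,1)**0.5)
x,y=int(p[0])-80,int(p[1])-80; print(x,y)
cv2.imwrite('pics/c9.png',cv2.resize(g(im[y:y+160,x:x+160,::-1]),(560,560),interpolation=2))
E
```

```text
t 19.18 p [ 469.8 -338.2  265.4] yaw 59.0 z [ 0.e+00  4.e-04 -1.e+00] q [-0.74  0.42  1.66  0.    1.06 -0.2 ] F [ 0.5  0.  -0.8] M [-0.04 -0.01  0.06] gap 84.9 0.0
[(0.84, [467.4, -342.2, 1.4])]
[314.71299687 232.55689319]
234 152
```

View pics/c9.png

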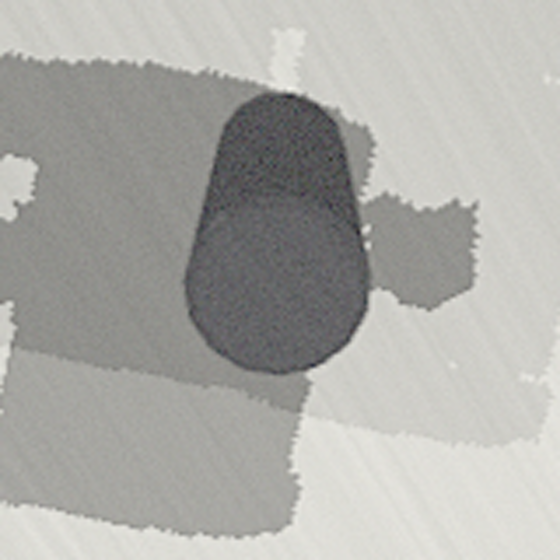

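Emit:
apply_moves(increments=[-0.055, -0.03, -0.3, 0, 0, 0, 0, 0, -0.7, 0, 0, 0, 0, 0, -0.8, 0, 0, 0, 0, 0, -0.8, 0, 0, 0, 0, 0, -0.6, 0, 0, 0, 0, 0, -0.3, 0, 0, 0, 0, 0, -0.2, 0, 0, 0, 0, 0, -0.08, 0, 0, 0])

```text
time: 19.95
tool_pos: [467.3, -339.5, 113.5]
tool_rot: [[0.515, 0.857, -0.001], [0.857, -0.515, 0.001], [0.0, -0.001, -1.0]]
contact_force: [0.4, -0.2, 0.4]
finger_gap: 84.8
grip_force: 0.0
```

Emit:
apply_moves(increments=[0, 0, 0, 0, 0, 0, 0, 0, 0, 0, 0, 0, 0, 0, 0, 0, 0, 0])

```text
time: 20.2
tool_pos: [467.4, -340.6, 115.4]
tool_rot: [[0.516, 0.857, 0.001], [0.857, -0.516, -0.001], [-0.0, 0.002, -1.0]]
contact_force: [0.0, 0.6, 0.3]
finger_gap: 85.0
grip_force: 0.0
```

Emit:
apply_moves(increments=[0, 0, 0, 0, 0, 0, 0, 0, 0, 0, 0, 0, 0, 0, 0, 0, 0, 0, 0, 0, 0, 0, 0, 0, 0, 0, 0, 0, 0, 0, 0, 0, 0, 0, 0, 0, 0, 0, 0, 0, 0, 0, 0, 0, 0, 0, 0, 0], fingers=0, grip_force=80)

```text
time: 20.87
tool_pos: [466.9, -340.6, 114.8]
tool_rot: [[0.516, 0.857, 0.0], [0.857, -0.516, -0.0], [-0.0, 0.0, -1.0]]
contact_force: [-1.8, 0.5, 6.1]
finger_gap: 34.3
grip_force: 79.4
```

Emit:
apply_moves(increments=[0, 0, 0.1, 0, 0, 0, 0, 0, 0.2, 0, 0, 0, 0, 0, 0.5, 0, 0, 0, 0, 0, 0.6, 0, 0, 0, 0, 0, 0.7, 0, 0, 0, 0, 0, 0.7, 0, 0, 0, 0, 0, 0.5, 0, 0, 0, 0, 0, 0.2, 0, 0, 0])

```text
time: 21.53
tool_pos: [467.3, -340.8, 257.6]
tool_rot: [[0.516, 0.857, 0.003], [0.857, -0.516, -0.003], [-0.001, 0.004, -1.0]]
contact_force: [0.6, 0.6, -5.7]
finger_gap: 34.3
grip_force: 81.0
```

Emit:
apply_moves(increments=[0, 0, 0, 0, 0, 0, 0, 0, 0, 0, 0, 0])

```text
time: 21.7
tool_pos: [466.6, -340.2, 253.6]
tool_rot: [[0.516, 0.857, -0.001], [0.857, -0.516, 0.001], [0.0, -0.001, -1.0]]
contact_force: [-0.6, 0.2, -6.6]
finger_gap: 34.5
grip_force: 81.0
```

```bash
python3 - <<'E'
from h import *
st(); 
E
```

```text
t 21.7 p [ 466.6 -340.2  253.6] yaw 58.93 z [-7.e-04  6.e-04 -1.e+00] q [-0.74  0.43  1.68 -0.    1.03 -0.2 ] F [-0.6  0.2 -6.6] M [-0.01  0.01  0.02] gap 34.5 80.96559001542403
```

Emit:
apply_moves(increments=[0.2, 0.5, 0, 0, 0, 0, 0.33, 0.9, 0, 0, 0, 0, 0.33, 0.9, 0, 0, 0, 0, 0.33, 0.9, 0, 0, 0, 0, 0.33, 0.9, 0, 0, 0, 0, 0.33, 0.9, 0, 0, 0, 0, 0.33, 0.9, 0, 0, 0, 0, 0.33, 0.9, 0, 0, 0, 0])

```text
time: 22.37
tool_pos: [567.1, -66.5, 252.3]
tool_rot: [[0.516, 0.857, -0.003], [0.857, -0.516, 0.001], [-0.001, -0.003, -1.0]]
contact_force: [1.0, -0.9, -5.6]
finger_gap: 34.7
grip_force: 80.7
```

Emit:
apply_moves(increments=[0.33, 0.9, 0, 0, 0, 0, 0.33, 0.9, 0, 0, 0, 0, 0.33, 0.9, 0, 0, 0, 0, 0.295, 0.79, 0, 0, 0, 0, 0, 0, 0, 0, 0, 0, 0, 0, 0, 0, 0, 0, 0, 0, 0, 0, 0, 0])

```text
time: 22.95
tool_pos: [618.1, 71.0, 252.5]
tool_rot: [[0.516, 0.857, -0.003], [0.857, -0.516, -0.0], [-0.002, -0.002, -1.0]]
contact_force: [-0.4, -0.0, -5.6]
finger_gap: 34.3
grip_force: 80.9
```

```bash
python3 - <<'E'
from h import *
s=st(); cal,im=shot('w10'); cs,ims=shot('s10','side'); ct,imt=shot('t10','top'); p=s['tool_pos']
foot=(619,72.5,p[2]-114.8)
for n,c in (('w',cal),('s',cs),('t',ct)): print(n,'foot',proj(c,foot),'mouth',proj(c,(619,72.5,105)))
g=lambda x:np.uint8(255*np.clip(x/255.,0,1)**0.5)
f=proj(cal,foot).astype(int); q=proj(cs,foot).astype(int); x,y=max(f[0]-80,0),max(f[1]-110,0)
a=g(im[y:y+160,x:x+160,::-1]); b=g(ims[q[1]-60:q[1]+40,q[0]-50:q[0]+50,::-1]); print(x,y,q)
cv2.imwrite('pics/c10.png',np.hstack([cv2.resize(a,(400,400),interpolation=2),cv2.resize(b,(400,400),interpolation=2)]))
E
```

```text
t 22.95 p [618.1  71.  252.5] yaw 58.97 z [-3.1e-03 -4.0e-04 -1.0e+00] q [ 0.01  0.49  1.57 -0.    1.08  0.55] F [-0.4 -0.  -5.6] M [ 0.02  0.01 -0.04] gap 34.3 80.9316630999092
w foot [315.59899496 235.97679529] mouth [315.81249598 221.88194514]
s foot [301.55031202 226.3825127 ] mouth [302.16924996 237.50652316]
t foot [299.45849085 208.67493444] mouth [300.47803502 211.72150996]
235 125 [301 226]
```

View pics/c10.png

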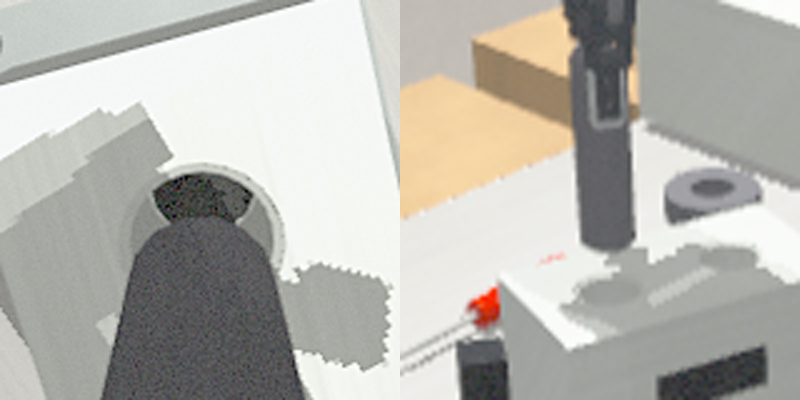

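Emit:
apply_moves(increments=[0.01, 0.01, -0.15, 0, 0, 0, 0, 0, -0.2, 0, 0, 0, 0, 0, -0.2, 0, 0, 0, 0, 0, -0.12, 0, 0, 0, 0, 0, -0.06, 0, 0, 0, 0, 0, 0, 0, 0, 0, 0, 0, 0, 0, 0, 0])

```text
time: 23.68
tool_pos: [619.2, 71.5, 225.0]
tool_rot: [[0.516, 0.857, -0.0], [0.857, -0.516, -0.0], [-0.0, -0.0, -1.0]]
contact_force: [-0.0, 0.5, -5.1]
finger_gap: 34.4
grip_force: 80.9
```

Emit:
apply_moves(increments=[0, 0, -0.05, 0, 0, 0, 0, 0, -0.05, 0, 0, 0, 0, 0, -0.05, 0, 0, 0, 0, 0, 0, 0, 0, 0])

```text
time: 24.02
tool_pos: [619.0, 71.5, 218.7]
tool_rot: [[0.516, 0.857, -0.0], [0.857, -0.516, -0.0], [-0.0, -0.0, -1.0]]
contact_force: [-0.5, -0.9, -5.0]
finger_gap: 34.4
grip_force: 80.9
```

Foot at about 104, free. Continue in small steps.

Emit:
apply_moves(increments=[0, 0, -0.05, 0, 0, 0, 0, 0, -0.05, 0, 0, 0, 0, 0, 0, 0, 0, 0])

```text
time: 24.27
tool_pos: [619.0, 71.5, 214.7]
tool_rot: [[0.516, 0.857, -0.0], [0.857, -0.516, -0.0], [-0.0, -0.0, -1.0]]
contact_force: [-0.7, 0.2, -6.6]
finger_gap: 34.5
grip_force: 80.9
```

Emit:
apply_moves(increments=[0, 0, -0.05, 0, 0, 0, 0, 0, -0.05, 0, 0, 0, 0, 0, 0, 0, 0, 0])

```text
time: 24.52
tool_pos: [619.0, 71.5, 210.7]
tool_rot: [[0.516, 0.857, -0.001], [0.857, -0.516, -0.0], [-0.0, -0.0, -1.0]]
contact_force: [0.4, 1.0, -6.0]
finger_gap: 34.2
grip_force: 80.9
```

Emit:
apply_moves(increments=[0, 0, -0.1, 0, 0, 0, 0, 0, -0.1, 0, 0, 0, 0, 0, -0.1, 0, 0, 0, 0, 0, 0, 0, 0, 0])

```text
time: 24.85
tool_pos: [618.8, 71.4, 198.0]
tool_rot: [[0.516, 0.857, -0.002], [0.857, -0.516, -0.0], [-0.001, -0.001, -1.0]]
contact_force: [-0.9, 0.0, -5.9]
finger_gap: 34.4
grip_force: 80.9
```

Emit:
apply_moves(increments=[0, 0, -0.12, 0, 0, 0, 0, 0, -0.12, 0, 0, 0, 0, 0, -0.12, 0, 0, 0, 0, 0, 0, 0, 0, 0])

```text
time: 25.18
tool_pos: [618.7, 71.5, 183.5]
tool_rot: [[0.516, 0.857, -0.002], [0.857, -0.516, -0.0], [-0.001, -0.001, -1.0]]
contact_force: [0.1, -0.3, -5.7]
finger_gap: 34.6
grip_force: 80.9
```

Emit:
apply_moves(increments=[0, 0, -0.12, 0, 0, 0, 0, 0, -0.12, 0, 0, 0, 0, 0, -0.12, 0, 0, 0, 0, 0, 0, 0, 0, 0])

```text
time: 25.52
tool_pos: [618.7, 71.5, 169.1]
tool_rot: [[0.516, 0.857, -0.002], [0.857, -0.516, -0.0], [-0.001, -0.001, -1.0]]
contact_force: [-0.4, -0.1, -5.7]
finger_gap: 34.5
grip_force: 80.9
```

Emit:
apply_moves(increments=[0, 0, -0.15, 0, 0, 0, 0, 0, -0.15, 0, 0, 0, 0, 0, -0.15, 0, 0, 0, 0, 0, -0.1, 0, 0, 0, 0, 0, -0.05, 0, 0, 0, 0, 0, 0, 0, 0, 0])

```text
time: 26.02
tool_pos: [619.0, 71.5, 145.7]
tool_rot: [[0.516, 0.857, -0.001], [0.857, -0.516, -0.0], [-0.001, -0.001, -1.0]]
contact_force: [0.1, -1.5, -5.4]
finger_gap: 34.2
grip_force: 80.9
```

Emit:
apply_moves(increments=[0, 0, -0.05, 0, 0, 0, 0, 0, 0, 0, 0, 0])

```text
time: 26.18
tool_pos: [619.1, 71.5, 144.2]
tool_rot: [[0.516, 0.857, 0.0], [0.857, -0.516, -0.0], [0.0, 0.0, -1.0]]
contact_force: [0.1, -0.1, -5.2]
finger_gap: 34.4
grip_force: 80.9
```

Emit:
apply_moves(increments=[0, 0, -0.03, 0, 0, 0, 0, 0, 0, 0, 0, 0])

```text
time: 26.35
tool_pos: [619.1, 71.5, 143.1]
tool_rot: [[0.516, 0.857, 0.0], [0.857, -0.516, -0.0], [0.0, 0.0, -1.0]]
contact_force: [-0.2, -0.2, -5.4]
finger_gap: 34.7
grip_force: 80.9
```

Emit:
apply_moves(increments=[0, 0, -0.04, 0, 0, 0, 0, 0, 0, 0, 0, 0])

```text
time: 26.52
tool_pos: [619.1, 71.5, 141.4]
tool_rot: [[0.516, 0.857, -0.0], [0.857, -0.516, -0.0], [-0.0, -0.0, -1.0]]
contact_force: [-0.8, -0.4, -5.7]
finger_gap: 34.3
grip_force: 80.9
```

Emit:
apply_moves(increments=[0, 0, -0.02, 0, 0, 0, 0, 0, 0, 0, 0, 0])

```text
time: 26.68
tool_pos: [619.2, 71.5, 140.9]
tool_rot: [[0.516, 0.857, 0.0], [0.857, -0.516, -0.0], [0.0, 0.0, -1.0]]
contact_force: [-0.8, -0.2, -4.2]
finger_gap: 34.3
grip_force: 81.2
```

Emit:
apply_moves(increments=[0, 0, -0.02, 0, 0, 0, 0, 0, 0, 0, 0, 0])

```text
time: 26.85
tool_pos: [619.3, 71.6, 140.9]
tool_rot: [[0.516, 0.857, 0.001], [0.857, -0.516, 0.0], [0.001, 0.001, -1.0]]
contact_force: [-2.4, 0.6, 3.9]
finger_gap: 34.2
grip_force: 82.0
```

Emit:
apply_moves(increments=[0, 0, -0.01, 0, 0, 0, 0, 0, 0, 0, 0, 0])

```text
time: 27.02
tool_pos: [619.3, 71.6, 140.8]
tool_rot: [[0.516, 0.857, 0.001], [0.857, -0.516, 0.0], [0.001, 0.001, -1.0]]
contact_force: [-3.2, 0.1, 8.6]
finger_gap: 34.3
grip_force: 82.7
```

Emit:
apply_moves(increments=[0, 0, 0, 0, 0, 0, 0, 0, 0, 0, 0, 0, 0, 0, 0, 0, 0, 0, 0, 0, 0, 0, 0, 0, 0, 0, 0, 0, 0, 0, 0, 0, 0, 0, 0, 0, 0, 0, 0, 0, 0, 0, 0, 0, 0, 0, 0, 0], fingers=85)

```text
time: 27.68
tool_pos: [619.1, 71.5, 139.5]
tool_rot: [[0.516, 0.857, 0.0], [0.857, -0.516, -0.0], [-0.0, 0.0, -1.0]]
contact_force: [-0.2, -0.6, 0.4]
finger_gap: 84.9
grip_force: 0.0
```

Emit:
apply_moves(increments=[0, 0, 0.2, 0, 0, 0, 0, 0, 0.5, 0, 0, 0, 0, 0, 0.7, 0, 0, 0, 0, 0, 0.8, 0, 0, 0, 0, 0, 0.8, 0, 0, 0, 0, 0, 0.8, 0, 0, 0, 0, 0, 0.5, 0, 0, 0, 0, 0, 0, 0, 0, 0])

```text
time: 28.35
tool_pos: [620.1, 71.6, 317.1]
tool_rot: [[0.516, 0.857, 0.008], [0.857, -0.516, 0.0], [0.004, 0.007, -1.0]]
contact_force: [-0.3, -0.8, 0.9]
finger_gap: 84.7
grip_force: 0.0
```

Emit:
apply_moves(increments=[0, -0.5, 0.2, 0, 0, 0, 0, -0.8, 0, 0, 0, 0, 0, -0.8, 0, 0, 0, 0, 0, -0.6, 0, 0, 0, 0, 0, -0.3, 0, 0, 0, 0, 0, 0, 0, 0, 0, 0, 0, 0, 0, 0, 0, 0])

```text
time: 28.93
tool_pos: [619.0, -48.5, 319.3]
tool_rot: [[0.517, 0.856, -0.0], [0.856, -0.517, 0.0], [0.0, -0.0, -1.0]]
contact_force: [0.4, -0.1, 0.8]
finger_gap: 84.8
grip_force: 0.0
```

```bash
python3 - <<'E'
from h import *
st(); cs,im=shot('s11','side'); print('bar',find('side','bar'),'rod',find('side','rod')); ct,it=shot('t11','top'); print(find('top','bar'),find('top','rod'))
for n,c in (('s',cs),('t',ct)): print(n,'top at 156',proj(c,(619,72.5,156)),'193',proj(c,(619,72.5,193)))
g=lambda x:np.uint8(255*np.clip(x/255.,0,1)**0.6)
cv2.imwrite('pics/c11.png',np.hstack([cv2.resize(g(im[160:340,180:380,::-1]),(444,400),interpolation=2),cv2.resize(g(it[170:330,160:300,::-1]),(350,400),interpolation=2)]))
E
```

```text
t 28.93 p [619.  -48.5 319.3] yaw 58.87 z [-4.e-04  3.e-04 -1.e+00] q [-0.18  0.43  1.49  0.    1.22  0.36] F [ 0.4 -0.1  0.8] M [ 0.   -0.07  0.  ] gap 84.8 0.0
bar [] rod []
[(0.86, [623.3, 71.3, 22.4])] [(0.71, [487.4, 274.8, 12.3])]
s top at 156 [301.1967188  220.02747369] 193 [300.46548716 206.88523772]
t top at 156 [298.85685616 206.87714519] 193 [297.56581534 203.01929041]
```

View pics/c11.png

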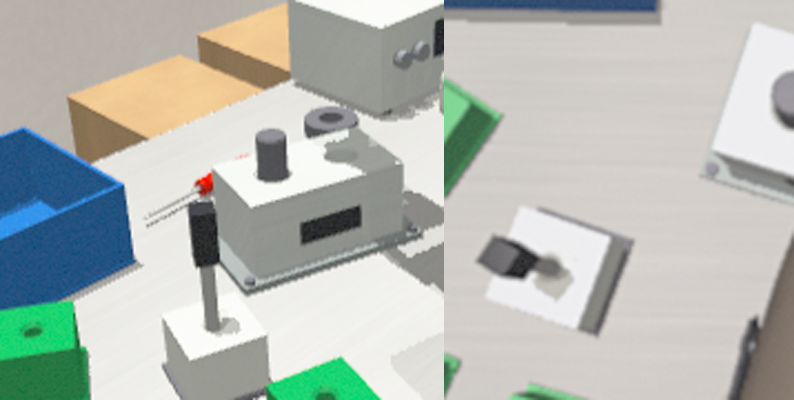

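The final picture shows the bar in well A. Its top is at row 221, where a bar standing 51 mm out should be (220), and the rod is back in the white stand.

```bash
python3 -c "
from bench import arm
print(arm.finish_job())"
```

```text
the job is handed in; nothing more can be done
None
```

The job is handed in: the rod hit the leftover slug in well B and reached the bottom of well A, so the rod went back in its white stand and the long round bar was lowered all the way into well A, taking about 29 s of the 72 s.

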